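# Slide the slate board out to its line

### The arm

A 6-joint arm with a two-finger parallel gripper is mounted at the origin on a cart in front of the work surface, level with it; the furniture and walls round the work are solid. World frame = base frame: x ahead of the robot, y to its left, z up, the work surface at z = 0. Lengths are in m, angles in rad, forces in N, time in s.
With the tool pointing down it reaches from about 0.35 to 0.85 m from the base axis. Payload 8.1 kg.
Tool frame: the origin (TCP) lies on the centre line of the jaws, within the pads' length; the fingertips stand 19 mm ahead of it and the grasp point (between the pads) is the TCP (robot.tips_ahead is the distance from the TCP to the fingertips, in m); y points along the fingers, z is the direction in which the jaws open and shut, and the axes are right-handed (so a half turn about y gives the same grasp; the last joint's range is limited). The gripper opens to 93 mm and grips with 3 to 60 N. Pads are 15 mm wide; open, the fingers measure 128 mm over their backs; the gripper's body (75 mm by 188 mm) begins 65 mm behind the grasp point.
Start: joints at [-1.365, 0.13, 1.488, -0, 1.523, -0.085], TCP at [0.172, -0.575, 0.238] pointing down, gripper open.
Joint ranges: [-2.96, 2.96], [-0.89, 2.26], [0.02, 2.5], [-1.34, 4.48], [0, 2.73], [-2.66, 2.66]. Speed limits (rad/s): [2.39, 2.39, 2.79, 3.14, 3.14, 3.14].

### API

Orientations are given as a rotation vector (axis times angle).
In Python, from plant import robot, imaging, models gives the robot as it stands.
- The arm moves only by the tool carry_out, never from a script. Its argument "motion" is one flat list of numbers, 7 for each row, row after row: the shift along the tool's x, y, z in m, then the turn, a rotation vector about the tool's x, y, z in degrees, then the opening, from -1 (shut) to 1 (fully open). A call has exactly 5 rows; each row shifts and turns the pose as measured when the row begins, along the tool's axes as they then stand; what a row does not reach is not made up. A row lasts 1/10 s, in which the tool goes at most 50 mm and 8.59 degrees, less where a joint would pass 70% of its speed; a pose out of reach is approached as far as the arm can. A call is refused whole if a number of a shift passes 0.05 or a number of a turn 8.59, either way. A call with a gripper value outside its range is refused whole. The fingers move at their own pace and stop on an object; "squeeze" is the grip in N (left out, the last holds). Time passes only in rows, so rows that do not move let the fingers close, or fill a call up. It gives the time, the measured TCP pose, the force and the opening at its end, in the units of the state.
- robot.read_state(): the state, without advancing time (a new reading comes with each control period).
- imaging.read_camera(name): name is "scene" or "top" or "wrist"; returns the picture (480x640x3 uint8, blue, green, red); there is no depth.
- imaging.camera_model(name): a dict with "K" (3x3 intrinsics, pixels), "position" and "orientation" of the camera in the world. Camera axes: x right, y down, z forward; pixel columns grow to the right and rows downward; lengths in m; the calibration is good to about 2 mm. The wrist camera is an equidistant fisheye: a pixel r from the principal point sees the ray r / f radians off the axis. A picture is of the moment at which its call begins: read the wrist's pose just before it. camera_model takes no time and is no camera call; for the wrist camera it gives the pose at the moment of the call.
- robot.close_job(): hands the job in, once; it reports no verdict.
Trained networks look in the newest picture that a camera, given by its name, has taken for a name from the list of things; names that differ only in an ending like _2 or _b are one class to them, and where a whole thing is asked for, a point or a joint stands for the part that bears it (a point fixed in the world has none). Each returns a list of dicts, best first, with "confidence" (0 to 1); they miss things now and then, are a little off and sometimes report something else, mostly with a low value. They report only what shows in the picture. A call takes as long as a camera call. They do not tell look-alikes from the thing itself.
- models.outline_of(camera, thing): "pixels" (480x640 bool, what is visible of it) and "pixel" ([column, row] in pixels, amid what is visible of it).
The state is a dict: "t": time; "q": joint angles; "dq": joint speeds; "joint_torque": joint torques, N m; "tool_pos": TCP position; "orientation": TCP orientation; "force": force on the tool from outside, world axes, zero at the start; "wrist_torque": the same for the moment, N m; "opening": finger opening in m.
Only numpy, scipy, OpenCV 4.12 (cv2) and the standard library are available. Lean on these libraries where they do the work, as an engineer would, in place of code of your own. Each camera call takes 0.05 s, during which the arm holds its last target.

### The job

The thin slate board lies flat on the chopping block, where nobody can get fingers under it. Push it with the fingertips to the block's left-hand end (left as the robot sees it) until its white line lies right along that edge, so that the short piece beyond the line hangs out over the edge and the rest lies flat on the block, not sticking out over the block's long front and back sides. Only push it, never pick it up or tip it, leave the mug, the spice jar and the tea light standing where they are, and finish with the gripper clear of everything.

Things in the scene. Friction and masses are not known exactly. Their poses are not given: they have to be found in the camera images.
- block: Heavy dark wooden chopping block, fixed, 220 mm (its x) by 260 mm (its y) by 40 mm high. Origin: centre of its underside, on the worktop; its flat top is 40 mm above. Its y axis points to its left-hand end (along world +y, give or take 0.2 rad), its x axis away from the robot.
- block_left_edge (a point): Middle of the top edge of the block's left-hand end, the edge that the slate must overhang: 130 mm along the block's y and 40 mm above its underside; axes as the block's. The edge runs along the block's x.
- slate: Thin loose nearly black slate board, 100 mm (its x) by 120 mm (its y) by 8 mm, 0.18 to 0.37 kg, flat on the block, turned up to 0.2 rad from square; slides, stays where left. Origin: centre of its underside; y points to the block's left-hand end. A 4 mm white line lies across it along its x, 35 mm from its left end. Two level fingertips spread apart, pushing its right end, turn it square to them.
- line_near (a point): End of the white line nearer the robot, on the slate's top, 50 mm from the middle of the line; axes as the slate's.
- line_far (a point): End of the white line farther from the robot, on the slate's top, 50 mm from the middle of the line; axes as the slate's.
- mug: Mug, green above and white below, 82 mm across, 112 mm with its handle, 94 mm tall, loose on the worktop beyond the block's left-hand end. Origin: centre of its underside. To be left alone.
- spice_jar: Spice jar with a black cap, 41 mm across, 105 mm tall, loose on the worktop beside the block (beyond its right-hand end or behind it). Origin: centre of its underside. To be left alone.
- tea_light: Pale tea light (small round candle) in a thin cup with a dark rim, 38 mm across, 15 mm tall, loose on the worktop beside the block (beyond its right-hand end or behind it). Origin: centre of its underside. To be left alone.
Not all that is in view belongs to the job. Of the things that look like the slate, the largest one is meant.

How it is judged:
At the end, for the whole second after the job is handed in: Both ends of the white line are within 8 mm of the block's left-hand top edge (measured along the block), the slate lies flat and at rest on the block with its middle within 65 mm of the block's centre line, and the mug, spice jar and tea light stand upright within 20 mm of where they were (y of line_near in the frame of block_left_edge between -0.008 and 0.008 m and y of line_far in the frame of block_left_edge between -0.008 and 0.008 m and x of slate in the frame of block between -0.065 and 0.065 m and z of slate in the frame of block between 0.037 and 0.043 m and angle between slate's own z axis and vertical below 0.05 rad and linear speed of slate below 0.01 m/s and angle between each of mug, spice_jar, tea_light's own z axis and vertical below 0.15 rad and distance of each of mug, spice_jar, tea_light from where it was at the start of the episode below 0.02 m); the robot touches nothing.
It fails at once if the slate is lifted (more than 10 mm off the block) (z of slate in the frame of block above 0.05 m).
It fails at once if the slate is tipped (more than 0.2 rad) (angle between slate's own z axis and vertical above 0.2 rad).
It fails at once if the mug is moved more than 20 mm or tipped (distance of mug from where it was at the start of the episode above 0.02 m or angle between mug's own z axis and vertical above 0.3 rad).
It fails at once if the spice jar is moved more than 20 mm or tipped (distance of spice_jar from where it was at the start of the episode above 0.02 m or angle between spice_jar's own z axis and vertical above 0.3 rad).
It fails at once if the tea light is moved more than 20 mm or tipped (distance of tea_light from where it was at the start of the episode above 0.02 m or angle between tea_light's own z axis and vertical above 0.3 rad).
It also fails if it takes over 42 s, if anything falls off the work surface, if the arm or the gripper's body presses on something with over 40 N, if the wrist force passes 120 N, or if a joint passes its speed limit or range.

## Working session

There is one attempt and no reset: what is moved stays moved. The work goes in short steps, Python scripts to look and compute and a tool call to move; the robot and the scene stay as the last step left them, time stands still between calls to the robot, and variables do not carry over. Pictures are saved under pics/ and viewed, and the job is handed in when it is done.

Besides the shell and the picture viewer there is one more tool, called as name(argument=value, ...) on one line, values as JSON. carry_out: Moves the arm, as the interface text tells. Its arguments: {"type":"object","properties":{"motion":{"type":"array","items":{"type":"number"}},"squeeze":{"type":"number"}},"required":["motion"]}

```bash
mkdir -p pics; ls
python3 - <<'E'
from plant import robot, imaging, models
import cv2
s=robot.read_state();print(s['t'],s['tool_pos'],s['orientation'],s['opening'],s['force'])
for n in ('scene','top'):
    im=imaging.read_camera(n);cv2.imwrite(f'pics/{n}0.png',im);m=imaging.camera_model(n);print(n,m)
E
```

```text
pics
0.0 [ 0.17195163 -0.57426723  0.23658401] [-0.30256539  2.06724782 -2.06335298] 0.09305857482192993 [0.10093863 0.05580714 0.52226955]
scene {'K': array([[467.07053649,   0.        , 312.32951423],
       [  0.        , 467.07053649, 238.63006974],
       [  0.        ,   0.        ,   1.        ]]), 'position': array([0.04629609, 0.73802725, 0.64012633]), 'orientation': array([-0.7811962 ,  2.407573  , -1.32198821])}
top {'K': array([[619.15703315,   0.        , 324.14253608],
       [  0.        , 619.15703315, 238.79341984],
       [  0.        ,   0.        ,   1.        ]]), 'position': array([0.41353958, 0.02373105, 1.34665924]), 'orientation': array([-2.16521807,  2.15343112, -0.10405392])}
```

View pics/top0.png

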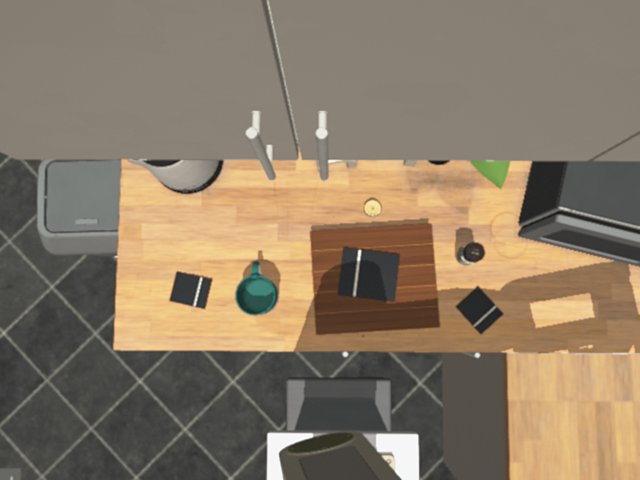

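View pics/scene0.png

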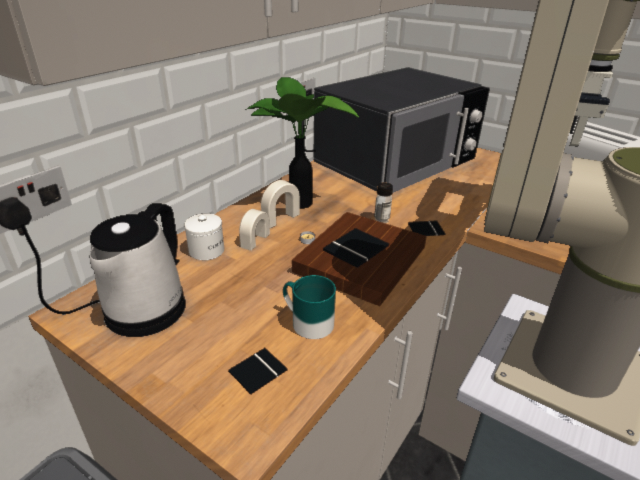

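The picture shows three slate look-alikes in the top view. The ones at (190,290) and (480,310) are small and lie on the worktop. The one at (370,274) is on the block and is the largest, so it fits the description. I'll confirm it in a crop.

```bash
cat > h.py <<'E'
import numpy as np, cv2
from scipy.spatial.transform import Rotation as R
from plant import robot, imaging, models
def ray(m,px):
    K=m['K'];d=np.c_[(np.atleast_2d(px)[:,0]-K[0,2])/K[0,0],(np.atleast_2d(px)[:,1]-K[1,2])/K[1,1],np.ones(len(np.atleast_2d(px)))]
    return R.from_rotvec(m['orientation']).apply(d)
def onz(m,px,z):
    d=ray(m,px);p=m['position'];return p+d*((z-p[2])/d[:,2])[:,None]
def proj(m,P):
    c=R.from_rotvec(m['orientation']).inv().apply(np.atleast_2d(P)-m['position']);return c[:,:2]/c[:,2:]*m['K'][0,0]+m['K'][:2,2]
def rect(mask):
    c=max(cv2.findContours(mask.astype(np.uint8),cv2.RETR_EXTERNAL,cv2.CHAIN_APPROX_NONE)[0],key=cv2.contourArea)
    return cv2.minAreaRect(c),cv2.boxPoints(cv2.minAreaRect(c))
E
python3 - <<'E'
from h import *
im=imaging.read_camera('top');m=imaging.camera_model('top')
cv2.imwrite('pics/crop0.png',cv2.resize(im[200:350,230:430],None,fx=4,fy=4,interpolation=cv2.INTER_CUBIC))
for t,z in [('block',.04),('slate',.048),('mug',.09),('spice_jar',.1),('tea_light',.015)]:
    for o in models.outline_of('top',t)[:3]:
        r,b=rect(o['pixels']);print(t,round(o['confidence'],2),o['pixel'],o['pixels'].sum());print(onz(m,b,z)[:,:2].round(4).tolist(), onz(m,[r[0]],z).round(4).tolist())
E
```

```text
slate 0.89 [365.8, 274.9] 2754
[[0.4374, 0.0141], [0.539, 0.0028], [0.5254, -0.1192], [0.4243, -0.1069]] [[0.4813, -0.0523, 0.048]]
slate 0.72 [187.9, 294.2] 1097
[[0.424, 0.3649], [0.4879, 0.3522], [0.471, 0.2765], [0.4074, 0.2896]] [[0.4475, 0.3208, 0.048]]
spice_jar 0.57 [471.1, 253.0] 510
[[0.5304, -0.2188], [0.5529, -0.2744], [0.5149, -0.2887], [0.4925, -0.2333]] [[0.5227, -0.2538, 0.1]]
tea_light 0.77 [375.4, 209.8] 248
[[0.6468, -0.0451], [0.647, -0.0799], [0.6096, -0.0798], [0.6094, -0.0451]] [[0.6282, -0.0625, 0.015]]
```

View pics/crop0.png

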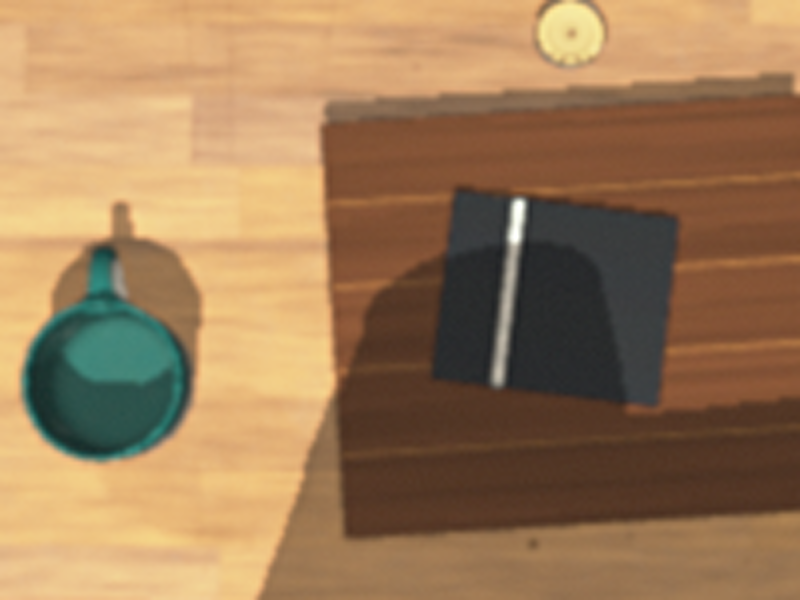

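The crop confirms the board on the block, with a white line from crop (519,198) to (497,388). The block's left edge runs from (323,124) to (347,537). Next I'll fit the poses.

```bash
cat >> h.py <<'E'
from scipy.optimize import least_squares
def fit(m,px,loc,z,x0):
    px=np.array(px,float);loc=np.array(loc,float)
    def P(v):
        c,s=np.cos(v[2]),np.sin(v[2]);return np.c_[v[0]+c*loc[:,0]-s*loc[:,1],v[1]+s*loc[:,0]+c*loc[:,1],np.full(len(loc),z)]
    r=least_squares(lambda v:(proj(m,P(v))-px).ravel(),x0);return r.x,np.round(r.fun,1)
E
python3 - <<'E'
from h import *
im=cv2.imread('pics/top0.png');m=imaging.camera_model('top')
cv2.imwrite('pics/crop1.png',cv2.resize(im[200:350,300:500],None,fx=4,fy=4,interpolation=cv2.INTER_CUBIC))
f=lambda a:[( (x+.5)/4-.5+230,(y+.5)/4-.5+200) for x,y in a]
E
```

```text
(no output)
```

View pics/crop1.png

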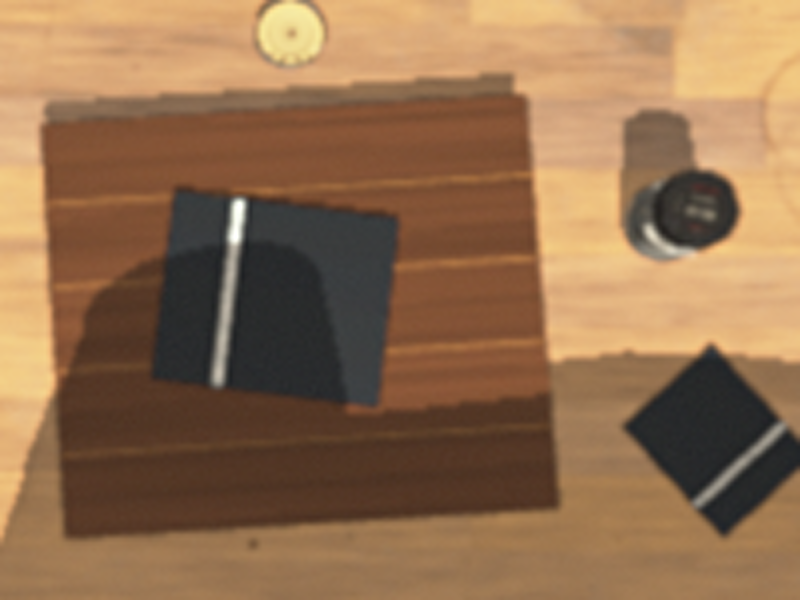

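Run:
```python
from h import *
m=imaging.camera_model('top')
g=lambda a:[((x+.5)/4-.5+300,(y+.5)/4-.5+200) for x,y in a]
b,r=fit(m,g([(43,124),(67,537),(526,95),(558,507)]),[(.11,.13),(-.11,.13),(.11,-.13),(-.11,-.13)],.04,[.47,-.05,0]);print('block',b.round(4),r)
s,r=fit(m,g([(176,187),(152,379),(399,217),(379,406),(239,197),(217,388)]),[(.05,.06),(-.05,.06),(.05,-.06),(-.05,-.06),(.05,.025),(-.05,.025)],.048,[.47,-.05,0]);print('slate',s.round(4),r)
c,sn=np.cos(b[2]),np.sin(b[2])
d=s[:2]-b[:2];print('slate in block',c*d[0]+sn*d[1],-sn*d[0]+c*d[1],s[2]-b[2])
print('mug top', onz(m,[(230+106/4,200+380/4)],.094)); print('jar top',onz(m,[(300+695/4,200+210/4)],.105))
st=robot.read_state();print(R.from_rotvec(st['orientation']).as_matrix().round(3))
```

```text
block [ 0.4738 -0.0651  0.0657] [-0.8 -0.6 -0.8  0.6  0.6 -0.7  0.9  0.6]
slate [ 0.482  -0.053  -0.1173] [-0.6  0.5 -0.3 -0.2  0.4 -0.1  0.1  0.1  0.2  0.   0.1 -0.4]
slate in block 0.00899819429212964 0.011529897043380236 -0.18300516568268022
mug top [[0.43583608 0.17593204 0.094     ]]
jar top [[ 0.52315796 -0.26042673  0.105     ]]
[[-0.958 -0.     0.287]
 [-0.287  0.    -0.958]
 [-0.    -1.    -0.   ]]
```

Run:
```python
from h import *
mt=imaging.camera_model('top');ms=imaging.camera_model('scene')
a,b=ray(mt,[(50,158),(580,158)]);n=np.cross(a,b)
for p in [(22,98),(150,60),(300,22),(380,3)]:
    d=ray(ms,[p])[0];t=np.dot(n,mt['position']-ms['position'])/np.dot(n,d);print(p,(ms['position']+t*d).round(3))
bl=np.array([.4738,-.0651]);th=.0657
for x,y in [(.004,-.09),(.004,.0375)]:
    print(bl+[np.cos(th)*x-np.sin(th)*y,np.sin(th)*x+np.cos(th)*y])
im=imaging.read_camera('scene');cv2.imwrite('pics/sc.png',cv2.resize(im[0:160,0:400],None,fx=2,fy=2))
```

```text
(22, 98) [0.622 0.497 0.486]
(150, 60) [0.619 0.32  0.498]
(300, 22) [ 0.617 -0.021  0.51 ]
(380, 3) [ 0.616 -0.327  0.518]
[ 0.48370012 -0.15464322]
[ 0.47532939 -0.02741829]
```

View pics/sc.png

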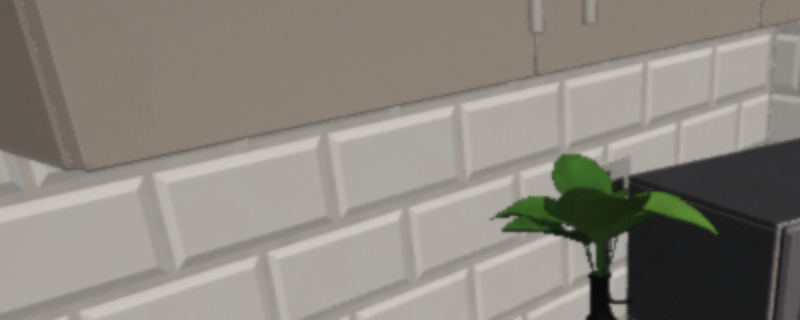

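carry_out(motion=[-0.036,0,-0.027,0,-7.7,0,0.3,-0.039,0,-0.022,0,-7.7,0,0.3,-0.042,0,-0.016,0,-7.7,0,0.3,-0.044,0,-0.011,0,-7.7,0,0.3,-0.045,0,-0.005,0,-7.7,0,0.3])

```text
t: 0.95
tool_pos: [0.305, -0.391, 0.2363]
orientation: [-0.868, 1.632, -1.632]
force: [0.6, -0.7, 0.2]
opening: 0.0617
```

```bash
cat >> h.py <<'E'
def delta(target,yaw=.0657):
    s=robot.read_state();M=R.from_rotvec(s['orientation']).as_matrix()
    ph=np.arctan2(M[1,2],M[0,2]);d=np.array(target)-s['tool_pos']
    print('t',s['t'],'pos',s['tool_pos'].round(4),'yaw',round(ph,4),'turn about tool y deg',np.degrees(ph-yaw).round(2),'ydown',M[:,1].round(3),'tool shift',(M.T@d).round(4),'world',d.round(4),'open',s['opening'],'F',s['force'].round(1))
E
python3 -c "
from h import *
delta([.4837,-.1546,.2])"
```

```text
t 0.95 pos [ 0.305  -0.391   0.2363] yaw -0.5941 turn about tool y deg -37.8 ydown [-0.001 -0.    -1.   ] tool shift [-0.2959  0.0361  0.0158] world [ 0.1787  0.2364 -0.0363] open 0.061657202608153445 F [ 0.6 -0.7  0.2]
```

carry_out(motion=[-0.045,0.007,0.002,0,-7.5,0,0.3,-0.044,0.007,0.008,0,-7.5,0,0.3,-0.043,0.007,0.014,0,-7.5,0,0.3,-0.041,0.007,0.019,0,-7.5,0,0.3,-0.038,0.007,0.025,0,-7.5,0,0.3])

```text
t: 1.45
tool_pos: [0.4431, -0.2018, 0.2029]
orientation: [-1.25, 1.139, -1.151]
force: [0.7, -0.7, -0.4]
opening: 0.0606
```

```bash
python3 -c "
from h import *
delta([.4837,-.1546,.10])"
```

```text
t 1.45 pos [ 0.4431 -0.2018  0.2029] yaw 0.0872 turn about tool y deg 1.23 ydown [ 0.005 -0.005 -1.   ] tool shift [-0.0441  0.1029  0.0441] world [ 0.0406  0.0472 -0.1029] open 0.06059537091537637 F [ 0.7 -0.7 -0.4]
```

carry_out(motion=[-0.022,0,0.022,0,0.6,0,0.3,-0.022,0,0.022,0,0.6,0,0.3,0,0.035,0,0,0,0,0.3,0,0.035,0,0,0,0,0.3,0,0.032,0,0,0,0,0.3])

```text
t: 1.95
tool_pos: [0.4931, -0.1473, 0.1042]
orientation: [-1.24, 1.132, -1.165]
force: [-0.3, -0.9, 0.5]
opening: 0.0603
```

```bash
python3 -c "
from h import *
delta([.4837,-.1546,.063])
cv2.imwrite('pics/t1.png',cv2.resize(imaging.read_camera('top')[200:350,300:500],None,fx=4,fy=4,interpolation=cv2.INTER_CUBIC))
cv2.imwrite('pics/w1.png',imaging.read_camera('wrist'))"
```

```text
t 1.95 pos [ 0.4931 -0.1473  0.1042] yaw 0.0807 turn about tool y deg 0.86 ydown [ 0.018 -0.009 -1.   ] tool shift [ 0.0061  0.0411 -0.0106] world [-0.0094 -0.0073 -0.0412] open 0.06025706116420436 F [-0.3 -0.9  0.5]
```

View pics/t1.png

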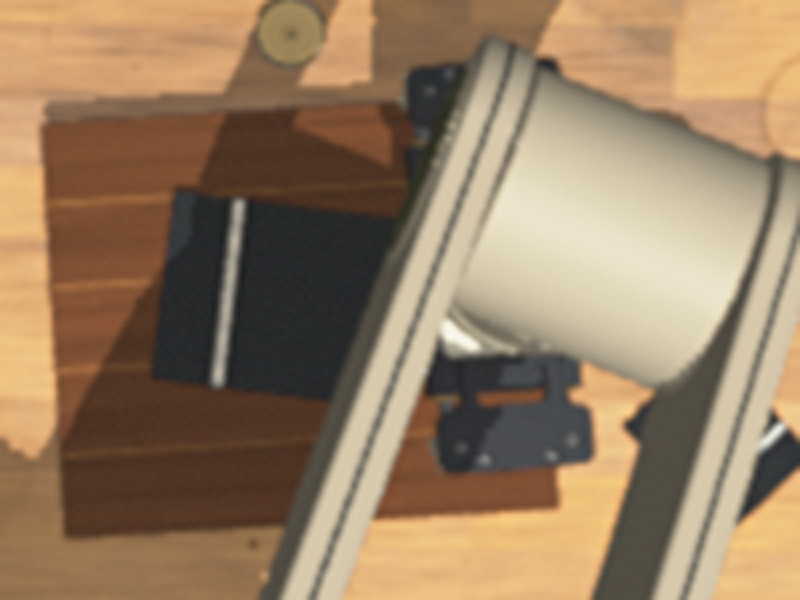

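View pics/w1.png

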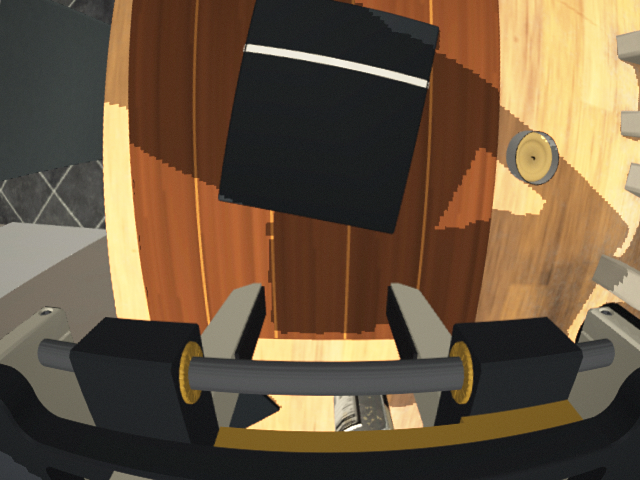

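carry_out(motion=[0.006,0,-0.01,-1.0,0.8,0.5,0.3,0,0.012,0,0,0,0,0.3,0,0.012,0,0,0,0,0.3,0,0.008,0,0,0,0,0.3,0,0,0,0,0,0,0.3])

```text
t: 2.55
tool_pos: [0.4811, -0.1557, 0.0712]
orientation: [-1.242, 1.166, -1.16]
force: [-1.1, -0.0, 0.1]
opening: 0.0608
```

```bash
python3 -c "
from h import *
delta([.4837,-.1546,.063])"
```

```text
t 2.55 pos [ 0.4811 -0.1557  0.0712] yaw 0.0629 turn about tool y deg -0.16 ydown [-0.005  0.    -1.   ] tool shift [-0.001   0.0082  0.0027] world [ 0.0026  0.0011 -0.0082] open 0.06078397550977835 F [-1.1 -0.   0.1]
```

carry_out(motion=[0,0.005,0.002,0.3,0,0,0.3,0,0.004,0,0,0,0,0.3,0,0,0,0,0,0,0.3,-0.01,0,0,0,0,0,0.3,0,0,0,0,0,0,0.3])

```text
t: 3.05
tool_pos: [0.4834, -0.145, 0.0624]
orientation: [-1.236, 1.161, -1.164]
force: [0.1, -0.2, 0.1]
opening: 0.06
```

```bash
python3 -c "
from h import *
delta([.4753,-.0274,.0625])"
```

```text
t 3.05 pos [ 0.4834 -0.145   0.0624] yaw 0.0625 turn about tool y deg -0.18 ydown [ 0.002  0.    -1.   ] tool shift [-1.179e-01 -1.000e-04 -7.000e-04] world [-8.100e-03  1.176e-01  1.000e-04] open 0.06000804012372553 F [ 0.1 -0.2  0.1]
```

carry_out(motion=[-0.01,0,0,0,0,0,0.3,-0.01,0,0,0,0,0,0.3,-0.01,0,0,0,0,0,0.3,-0.01,0,0,0,0,0,0.3,-0.01,0,0,0,0,0,0.3])

```text
t: 3.55
tool_pos: [0.4808, -0.0917, 0.0634]
orientation: [-1.236, 1.159, -1.166]
force: [-0.6, -0.9, -0.9]
opening: 0.0606
```

```bash
python3 -c "
from h import *
delta([.4753,-.0274,.0625])
cv2.imwrite('pics/t2.png',cv2.resize(imaging.read_camera('top')[200:350,270:470],None,fx=4,fy=4,interpolation=cv2.INTER_CUBIC))
cv2.imwrite('pics/w2.png',imaging.read_camera('wrist'))"
```

```text
t 3.55 pos [ 0.4808 -0.0917  0.0634] yaw 0.0624 turn about tool y deg -0.19 ydown [ 0.004 -0.001 -1.   ] tool shift [-0.0645  0.0008 -0.0014] world [-0.0055  0.0643 -0.0009] open 0.06058368587105922 F [-0.6 -0.9 -0.9]
```

View pics/w2.png

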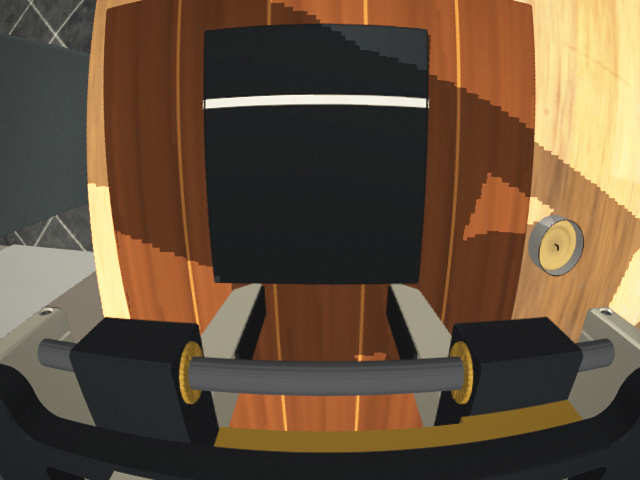

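The slate has turned square against both fingertips. The line is at wrist rows ~102, level across columns 205–428. I'll push on, stopping short of the goal to measure.

carry_out(motion=[-0.01,0.001,0,0,0.2,0,0.3,-0.01,0,0,0,0,0,0.3,-0.01,0,0,0,0,0,0.3,-0.01,0,0,0,0,0,0.3,-0.005,0,0,0,0,0,0.3])

```text
t: 4.15
tool_pos: [0.4779, -0.0434, 0.0624]
orientation: [-1.235, 1.161, -1.169]
force: [0.4, -1.9, 0.5]
opening: 0.0601
```

```bash
python3 -c "
from h import *
delta([.4753,-.0274,.0625])
cv2.imwrite('pics/t3.png',cv2.resize(imaging.read_camera('top')[200:350,270:470],None,fx=4,fy=4,interpolation=cv2.INTER_CUBIC))
cv2.imwrite('pics/w3.png',imaging.read_camera('wrist'));print(imaging.camera_model('wrist'))"
```

```text
t 4.15 pos [ 0.4779 -0.0434  0.0624] yaw 0.0592 turn about tool y deg -0.37 ydown [ 0.005 -0.002 -1.   ] tool shift [-0.0162 -0.0001 -0.0016] world [-0.0026  0.016   0.0001] open 0.060099346966873995 F [ 0.4 -1.9  0.5]
{'K': array([[371.64829954,   0.        , 325.65972934],
       [  0.        , 371.64829954, 242.03638972],
       [  0.        ,   0.        ,   1.        ]]), 'position': array([0.47168912, 0.03533536, 0.20951083]), 'orientation': array([2.84981036, 0.08439341, 0.01866763])}
```

View pics/w3.png

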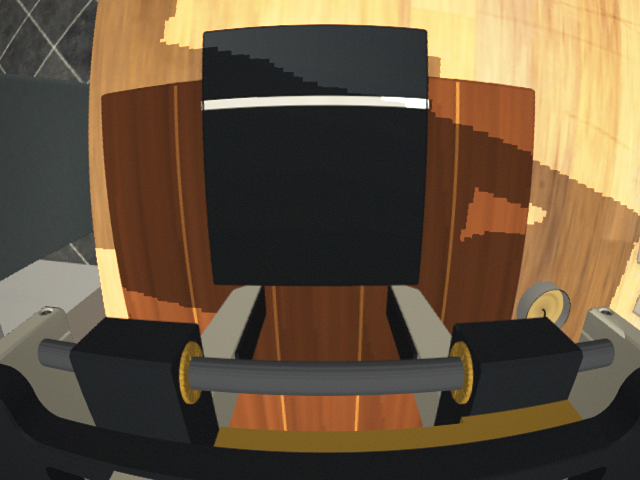

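View pics/t3.png

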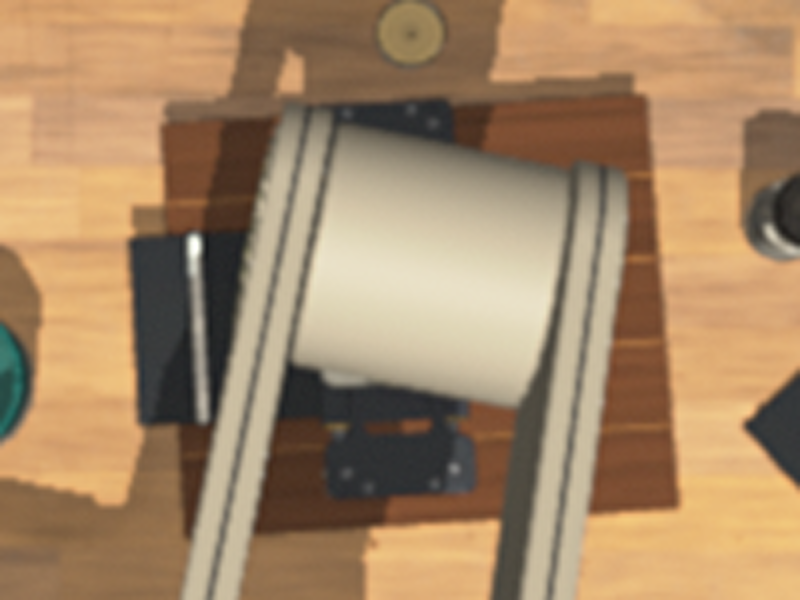

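```bash
cat >> h.py <<'E'
def wz(m,px,z):
    px=np.atleast_2d(np.array(px,float));v=px-m['K'][:2,2];r=np.hypot(*v.T);th=r/m['K'][0,0]
    d=np.c_[v/r[:,None]*np.sin(th)[:,None],np.cos(th)];d=R.from_rotvec(m['orientation']).apply(d);p=m['position'];return p+d*((z-p[2])/d[:,2])[:,None]
E
python3 - <<'E'
from h import *
im=cv2.imread('pics/w3.png')
cv2.imwrite('pics/w3a.png',cv2.resize(im[60:135,90:240],None,fx=5,fy=5,interpolation=cv2.INTER_CUBIC))
cv2.imwrite('pics/w3b.png',cv2.resize(im[60:135,400:550],None,fx=5,fy=5,interpolation=cv2.INTER_CUBIC))
E
```

```text
(no output)
```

View pics/w3a.png

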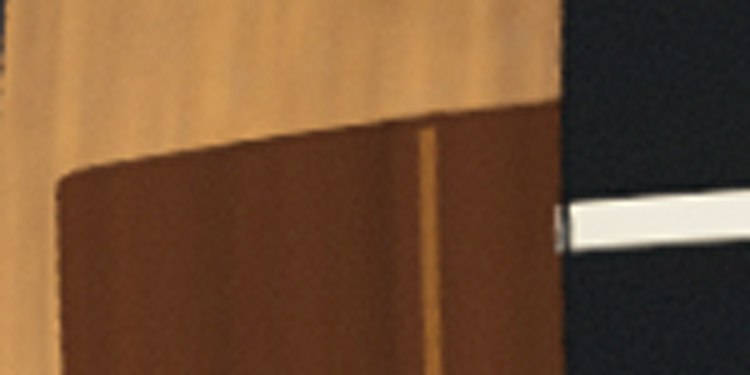

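View pics/w3b.png

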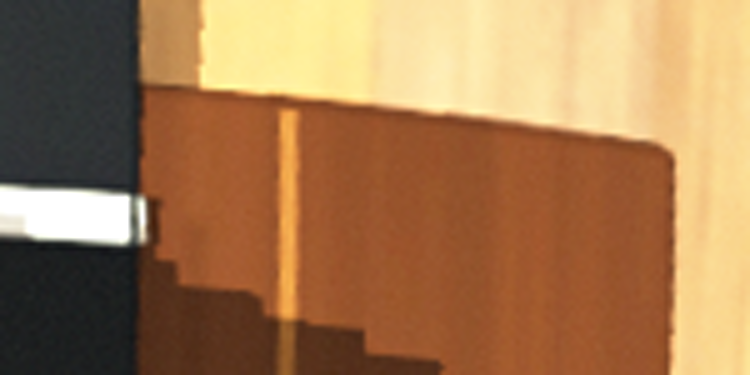

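Run:
```python
from h import *
m=imaging.camera_model('wrist')
f=lambda ox,a:[((x+.5)/5-.5+ox,(y+.5)/5-.5+60) for x,y in a]
L=wz(m,f(90,[(570,226)])+f(400,[(130,217)]),.048)
E=wz(m,f(90,[(560,101),(75,173)])+f(400,[(140,85),(660,143)]),.04)
u=E[3]-E[1];u/=np.linalg.norm(u);n=np.array([-u[1],u[0],0])
print('edge',E.round(4).tolist(),'yaw',np.arctan2(u[1],u[0]),'edge len',np.linalg.norm(E[3]-E[1]));print('line',L.round(4).tolist(),'line len',np.linalg.norm(L[1]-L[0]))
print('edge pts off',((E-E[1])@n).round(4),'line to edge',((L-E[1])@n).round(4))
```

```text
edge [[0.4135, 0.0596, 0.04], [0.3596, 0.0558, 0.04], [0.5174, 0.0665, 0.04], [0.573, 0.0705, 0.04]] yaw 0.06869839019281503 edge len 0.2138898342104662
line [[0.4178, 0.047, 0.048], [0.5151, 0.0529, 0.048]] line len 0.09743402163557373
edge pts off [ 0.      0.     -0.0002  0.    ] line to edge [-0.0128 -0.0136]
```

carry_out(motion=[-0.004,0,0,0,-0.4,0,0.3,-0.004,0,0,0,0,0,0.3,-0.002,0,0,0,0,0,0.3,0,0,0,0,0,0,0.3,0,0,0,0,0,0,0.3])

```text
t: 4.75
tool_pos: [0.4772, -0.0332, 0.0623]
orientation: [-1.238, 1.156, -1.163]
force: [0.8, -0.4, 0.2]
opening: 0.0603
```

Run:
```python
from h import *
delta([.4753,-.0274,.0625])
im=imaging.read_camera('wrist');cv2.imwrite('pics/w4.png',im)
cv2.imwrite('pics/w4a.png',np.vstack([cv2.resize(im[70:125,a:a+150],None,fx=5,fy=5,interpolation=cv2.INTER_CUBIC) for a in (90,400)]))
```

```text
t 4.75 pos [ 0.4772 -0.0332  0.0623] yaw 0.0669 turn about tool y deg 0.07 ydown [ 0.004 -0.002 -1.   ] tool shift [-0.0059 -0.0002 -0.0015] world [-0.0019  0.0058  0.0002] open 0.060279302802126525 F [ 0.8 -0.4  0.2]
```

View pics/w4a.png

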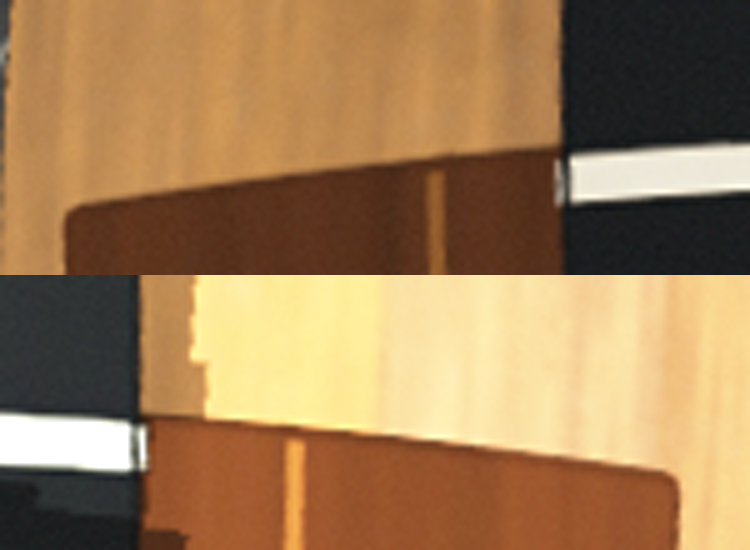

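Run:
```python
from h import *
m=imaging.camera_model('wrist')
f=lambda ox,a:[((x+.5)/5-.5+ox,(y+.5)/5-.5+70) for x,y in a]
L=wz(m,f(90,[(570,180)])+f(400,[(130,168)]),.048)
E=wz(m,f(90,[(558,148),(80,206)])+f(400,[(145,140),(660,195)]),.04)
u=E[3]-E[1];u/=np.linalg.norm(u);n=np.array([-u[1],u[0],0])
print('line to edge',((L-E[1])@n).round(4),((E-E[1])@n).round(4))
im=imaging.read_camera('top');cv2.imwrite('pics/t4.png',cv2.resize(im[200:350,270:400],None,fx=4,fy=4,interpolation=cv2.INTER_CUBIC))
```

```text
line to edge [-0.004  -0.0036] [-0.0001  0.     -0.0002  0.    ]
```

View pics/t4.png

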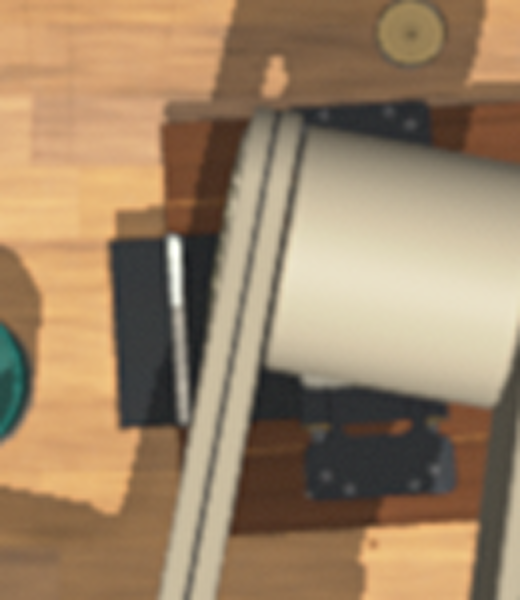

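carry_out(motion=[-0.002,0,0,0,0,0,0.3,-0.0015,0,0,0,0,0,0.3,0,0,0,0,0,0,0.3,0,0,0,0,0,0,0.3,0,0,0,0,0,0,0.3])

```text
t: 5.35
tool_pos: [0.4769, -0.0299, 0.0623]
orientation: [-1.238, 1.156, -1.164]
force: [0.6, -1.7, 0.3]
opening: 0.0606
```

carry_out(motion=[0.015,0,0,0,0,0,0.3,0.015,0,0,0,0,0,0.3,0,-0.03,0,0,0,0,0.3,0,-0.03,0,0,0,0,0.3,0,-0.03,0,0,0,0,0.3])

```text
t: 5.85
tool_pos: [0.4739, -0.0589, 0.1486]
orientation: [-1.244, 1.167, -1.154]
force: [1.5, -0.5, 0.5]
opening: 0.0603
```

Run:
```python
from h import *
delta([.4837,-.1546,.2])
im=imaging.read_camera('wrist');cv2.imwrite('pics/w5.png',im)
```

```text
t 5.85 pos [ 0.4739 -0.0589  0.1486] yaw 0.0667 turn about tool y deg 0.06 ydown [-0.008  0.003 -1.   ] tool shift [ 0.0959 -0.0517  0.003 ] world [ 0.0098 -0.0957  0.0514] open 0.06025699303780296 F [ 1.5 -0.5  0.5]
```

View pics/w5.png

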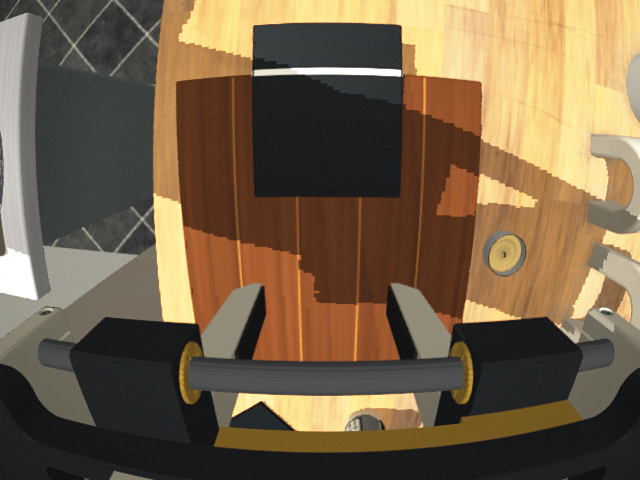

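carry_out(motion=[0.01,-0.045,0,0,0,0,0.3,0.03,-0.03,0,0,0,0,0.3,0.045,0,-0.02,0,0,0,0.3,0.045,0,-0.02,0,0,0,0.3,0.045,0,-0.02,0,0,0,0.3])

```text
t: 6.4
tool_pos: [0.4311, -0.2382, 0.2331]
orientation: [-1.24, 1.147, -1.155]
force: [1.4, -0.6, -0.5]
opening: 0.0605
```

carry_out(motion=[0.045,0,-0.02,0,0,0,0.3,0.045,0,-0.02,0,0,0,0.3,0.02,0,0,0,0,0,0.3,0,0,0,0,0,0,0.3,0,0,0,0,0,0,0.3])

```text
t: 6.9
tool_pos: [0.3956, -0.3584, 0.2322]
orientation: [-1.237, 1.151, -1.161]
force: [0.6, -0.2, -1.1]
opening: 0.0606
```

Run:
```python
from h import *
im=imaging.read_camera('top');cv2.imwrite('pics/t6.png',cv2.resize(im[200:350,230:430],None,fx=4,fy=4,interpolation=cv2.INTER_CUBIC))
cv2.imwrite('pics/s6.png',imaging.read_camera('scene'));delta([.4837,-.1546,.2])
```

```text
t 7.0 pos [ 0.396  -0.3576  0.2324] yaw 0.0728 turn about tool y deg 0.4 ydown [ 0.008 -0.    -1.   ] tool shift [-0.1961  0.033   0.1019] world [ 0.0877  0.203  -0.0324] open 0.06004232667899659 F [-0.5  0.5  0.3]
```

View pics/t6.png

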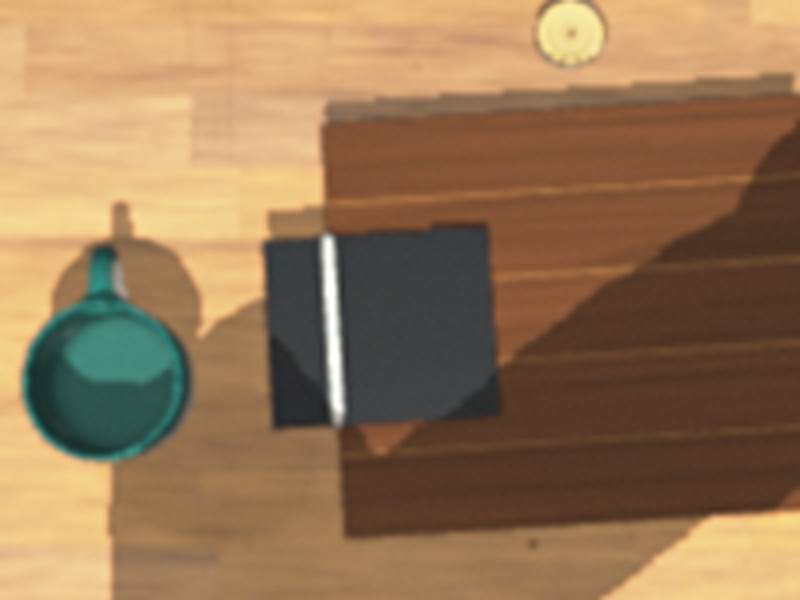

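View pics/s6.png

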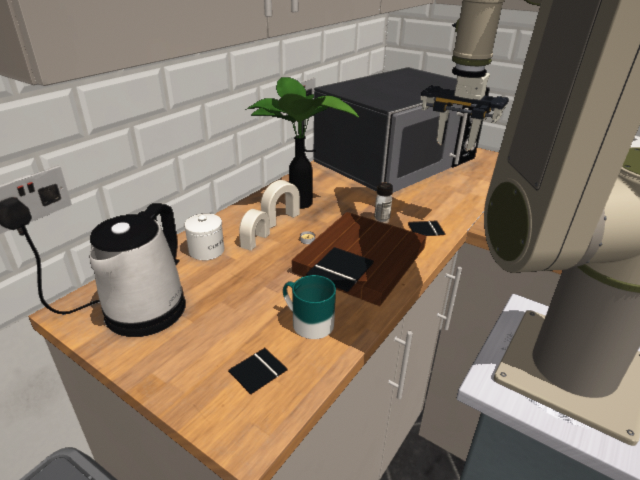

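The top view shows the line from crop (327,236) to (338,421), lying along the block edge to within about 1 mm. The slate's middle is close to the block's centre line. Mug, jar and tea light have not moved, and the gripper is well clear.

```bash
python3 -c "
from plant import robot
print(robot.close_job())"
```

```text
the job is handed in; nothing more can be done
None
```

The slate is where it should be, and I handed the job in at about 7 s of robot time; the hand-in gave no verdict. I lowered two level fingertips, about 60 mm apart, behind its right end. I squared it up and pushed it to the block's left-hand end in small measured steps, then backed off and moved the gripper clear.

- **White line:** in the last clear top view, both ends lie about 1.3 mm beyond the visible block edge, with 8 mm allowed. My fit of the block put its true edge up to 1.6 mm further out, so the real error is probably between 0 and 1.3 mm.
- **Disagreement:** before the last small push, the wrist camera put the line 3.6–4 mm short of the edge and the top camera put it 2.5–2.8 mm short. The gap is about 1 mm, inside the tolerance.
- **Slate:** it looks flat and square, and well inside the block's long sides. I judged this from the final pictures and did not measure its height or its offset from the centre line.
- **Mug, spice jar and tea light:** the mug and tea light are at the same pixels in the top view as at the start. The jar looks upright and unmoved in the scene view, though it fell outside the final top crop.
- **Forces:** the readings after each move stayed below about 2 N on any axis.

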